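Hang the longer banjo bolt in the inspection stand

ROBOT

A 6-joint arm with a two-finger parallel gripper is mounted at the origin on the work surface. World frame = base frame: x ahead of the robot, y to its left, z up, the work surface at z = 0. Lengths are in m, angles in rad, forces in N, time in s.
With the tool pointing down it reaches from about 0.3 to 0.775 m from the base axis. Payload 14.6 kg.
Tool frame: the origin (TCP) lies between the finger pads; the fingertips stand 22 mm ahead of it and the grasp point (between the pads) lies 3 mm ahead of it (ctrl.tcp_to_tips is the distance from the TCP to the fingertips, in m); z points along the fingers, y is the line along which they close (so a half turn about z gives the same grasp; the last joint's range is limited). The gripper opens to 94 mm and grips with 3 to 60 N. Pads are 16 mm wide; open, the fingers measure 119 mm over their backs; the gripper's body (75 mm by 177 mm) begins 78 mm behind the grasp point.
Start: joints at [1.199, 0.3, 1.521, -0, 1.321, -0.067], TCP at [0.165, 0.525, 0.227] pointing down, gripper open.
Joint ranges: [-3.03, 3.03], [-0.79, 2.21], [0.23, 2.52], [-1.04, 4.18], [0, 3.07], [-2.55, 2.55]. Speed limits (rad/s): [2.22, 2.22, 2.57, 3.14, 3.14, 3.14].

INTERFACE

Orientations are given as a unit quaternion [x, y, z, w].
In Python, from station import ctrl gives the robot as it stands.
- The arm moves only by the shell command python3 -m pendant 'ROWS' [OPENING] [FORCE]. ROWS is JSON, a list of rows, each an object of numbers: "x", "y", "z": the shift along the tool's x, y, z in units of 25 cm (1.0 is 25 cm); "wx", "wy", "wz": the turn, a rotation vector about the tool's x, y, z in units of pi/2 rad (1.0 is pi/2 rad). In form: [{"x": .., "y": .., "z": .., "wx": .., "wy": .., "wz": ..}, ...]. A call has 1 to 8 rows; each row shifts and turns the commanded pose from where the row before left it, along the tool's axes as they then stand; what a row does not reach is not made up. A row lasts 1/8 s, in which the tool goes at most 62.5 mm and 10.7 degrees, less where a joint would pass 70% of its speed; a pose out of reach is approached as far as the arm can. A call with a number of a shift or a turn outside -1 to 1 is refused whole. A call with a gripper value outside its range is refused whole. OPENING is the opening, from 0 (shut) to 1 (fully open), set as the call begins (- or left out, the last holds). The fingers move at their own pace and stop on an object; FORCE is the grip in N (left out, the last holds). Time passes only in rows, so rows that do not move let the fingers close. It gives the time, the measured TCP pose, the force, the opening and the grip force at its end, in the units of the state.
- ctrl.observe(): the state, without advancing time (a new reading comes with each control period).
- ctrl.get_image(name): name is "scene" or "top" or "wrist"; returns the picture (384x512x3 uint8, red, green, blue); there is no depth.
- ctrl.get_calibration(name): a dict with "mtx" (3x3 intrinsics, pixels), "pose" (4x4, takes a point from camera to world coordinates). Camera axes: x right, y up, looking along -z (the intrinsics and any distortion apply to the point x, -y, -z); pixel columns grow to the right and rows downward; lengths in m; the calibration is good to about 2 mm. A picture is of the moment at which its call begins: read the wrist's pose just before it. get_calibration takes no time and is no camera call; for the wrist camera it gives the pose at the moment of the call.
- ctrl.hand_in(): hands the job in; it is judged then, once.
The state is a dict: "time_s": time; "joint_positions": joint angles; "dq": joint speeds; "joint_torque": joint torques, N m; "position": TCP position; "tcp_rot": TCP orientation; "contact_force": force on the tool from outside, world axes, zero at the start; "torque": the same for the moment, N m; "width": finger opening in m; "gripper_force": force on a finger pad.
Only numpy, scipy, OpenCV 4.12 (cv2) and the standard library are available. Lean on these libraries where they do the work, as an engineer would, in place of code of your own. Each camera call takes 0.05 s, during which the arm holds its last target. There are 200 camera calls.

TASK

Take the longer of the two banjo bolts out of the holder block and put it, shank down, through the eye in the top plate of the steel inspection stand. Lower it in your grip, do not drop it, until the underside of its head is down on the plate, then let go so that it hangs there upright, and leave the shorter bolt in its socket.

Things in the scene. Friction and masses are not known exactly. Their poses are not given: they have to be found in the camera images.
- long_bolt_head (a point): Longer banjo bolt, steel, 94 mm tall, about 0.4 kg, head up in a socket of the holder. Hexagon head 44 mm across flats (51 across corners), 28 mm high; round shank 18 mm thick, 66 mm long, foot slightly tapered. Point: centre of the head, 14 mm below its top, 14 above its underside, 80 above the foot. z runs from foot to head; two flats face own +y and -y, the rest every 60 degrees.
- short_bolt_head (a point): Shorter banjo bolt, a bystander: same steel and same head (44 mm hexagon, 28 mm high) but a shank of only 36 mm, 64 mm tall overall, so its head stands 30 mm lower, in the holder's other socket. The point is the centre of its head; z up the bolt.
- holder: Fixed low grey block holding both bolts upright, 60 mm (own x) by 190 mm (own y), 30 mm high. Two sockets at own y = -55 and +55 mm, 22 mm across and 22 mm deep: draw a bolt straight up to free it. Either bolt may be in either socket. Origin: centre of its underside, z up.
- eye (a point): Centre of the round eye, 30 mm across, at the upper face of the level top plate (10 mm thick) of the inspection stand: a fixed dark steel bridge, 90 x 110 mm, 85 mm high. Below the plate 67 mm are free, so the shank does not reach the stand's foot. z up. A cast-iron V-block (50 mm high) and a purple hex driver also lie on the bench.
Things that resemble listed ones, but are neither listed nor needed, are in the scene too. What is shaped like the part that bears long_bolt_head but yellow is not meant.

How it is judged:
On the way:
1. the shank of the longer bolt is lowered through the eye while the bolt is still gripped (its head no more than 25 mm above the plate) (z of long_bolt_head in the frame of eye below 0.039 m and horizontal distance between long_bolt_head and eye below 0.015 m and angle between long_bolt_head's own z axis and vertical below 0.25 rad and contact force between the fingers and long_bolt above 0.5 N), for 0.1 s.
At the end, for the whole second after the job is handed in: The longer bolt hangs at rest in the eye, shank down: its head rests on the plate (within 4 mm), within 12 mm of the eye's centre and 10 degrees of upright; the shorter bolt is still in its socket (head within 20 mm of its start) (z of long_bolt_head in the frame of eye between 0.008 and 0.018 m and horizontal distance between long_bolt_head and eye below 0.012 m and angle between long_bolt_head's own z axis and vertical below 0.18 rad and linear speed of long_bolt below 0.02 m/s and distance of short_bolt_head from where it was at the start of the episode below 0.02 m); the robot touches nothing.
It fails at once if the shorter bolt is pulled out or knocked about (head moved over 30 mm) (distance of short_bolt_head from where it was at the start of the episode above 0.03 m).
It also fails if it takes over 40 s, if anything falls off the work surface, if the arm or the gripper's body presses on something with over 40 N, if the wrist force passes 120 N, or if a joint passes its speed limit or range.

## Working session

There is one attempt and no reset: what is moved stays moved. The work goes in short steps, Python scripts to look and compute and a shell command to move; the robot and the scene stay as the last step left them, time stands still between calls to the robot, and variables do not carry over. Pictures are saved under pics/ and viewed, at most 10 in all, crops included, and the job is handed in when it is done.

```bash
mkdir -p pics
cat > h.py <<'E'
from station import ctrl
import numpy as np, cv2
def snap(n,f):
    im=np.array(ctrl.get_image(n)); cv2.imwrite('pics/'+f,im[:,:,::-1]); return im
def ray(n,u,v,c=None):
    c=c or ctrl.get_calibration(n); K=np.array(c['mtx']);T=np.array(c['pose'])
    d=np.linalg.inv(K)@[u,v,1]; d=T[:3,:3]@[d[0],-d[1],-d[2]]; return T[:3,3],d
def plane(n,u,v,z,c=None):
    o,d=ray(n,u,v,c); return o+d*(z-o[2])/d[2]
def proj(n,p,c=None):
    c=c or ctrl.get_calibration(n); K=np.array(c['mtx']);T=np.array(c['pose'])
    q=T[:3,:3].T@(np.array(p)-T[:3,3]); q=K@[q[0],-q[1],-q[2]]; return q[:2]/q[2]
E
python3 - <<'E'
from h import *
a=snap('top','top0.png');b=snap('scene','scene0.png')
cv2.imwrite('pics/both.png',cv2.resize(np.vstack([a,b])[:,:,::-1],(400,600)) )
for n in('top','scene'):print({k:np.round(v,3).tolist() if k in('mtx','pose') else v for k,v in ctrl.get_calibration(n).items()})
print(ctrl.observe())
E
```

```text
{'mtx': [[347.91, 0.0, 253.297], [0.0, 347.91, 192.125], [0.0, 0.0, 1.0]], 'pose': [[-0.056, 0.977, -0.205, 0.373], [-0.998, -0.055, 0.012, 0.065], [0.0, 0.205, 0.979, 0.835], [0.0, 0.0, 0.0, 1.0]]}
{'mtx': [[446.025, 0.0, 256.824], [0.0, 446.025, 199.492], [0.0, 0.0, 1.0]], 'pose': [[-0.218, -0.662, 0.718, 1.246], [0.976, -0.159, 0.149, 0.206], [0.015, 0.733, 0.68, 0.742], [0.0, 0.0, 0.0, 1.0]]}
{'time_s': 0.1, 'joint_positions': array([ 1.19940649e+00,  3.00423367e-01,  1.52149083e+00,  3.83890633e-05,
        1.32069868e+00, -6.65906046e-02]), 'dq': array([-0.00198532, -0.00145709, -0.00122347, -0.00146572,  0.00111717,
        0.00060498]), 'joint_torque': array([ 1.80835697e-03, -5.32648551e+01, -3.53283763e+01,  7.09562330e-02,
        2.35064118e-02, -6.02958153e-05]), 'position': array([0.16497181, 0.52446464, 0.22695068]), 'tcp_rot': array([ 1.51815058e-01,  9.88408786e-01, -4.93888180e-04, -1.28969345e-04]), 'contact_force': array([-0.99441311, -0.39031699,  0.62174992]), 'torque': array([0.00708176, 0.01476392, 0.00376557]), 'gripper_force': 0.0, 'width': 0.09397489998542344}
```

View pics/top0.png

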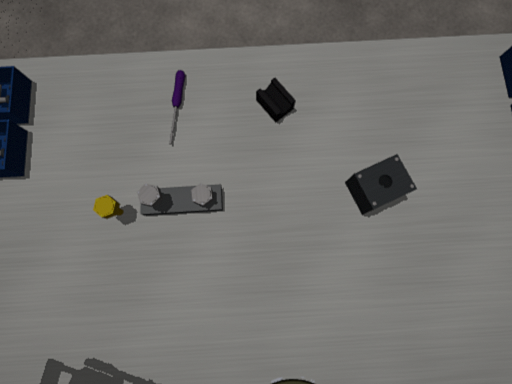

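View pics/scene0.png

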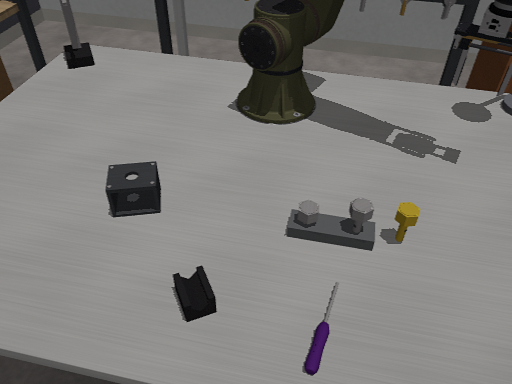

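Top view: the yellow hex-head lookalike is at (106,206), the two holder bolts are at (150,195) and (203,195), and the eye is at (386,181). Scene view: the left-socket head at (308,212) is low. The head at (361,210) stands high with its shank showing, so it is the long one, next to the yellow one at (407,213). Next I measure and check in one crop.

Run:
```python
from h import *
a=cv2.imread('pics/top0.png');b=cv2.imread('pics/scene0.png')
ca=cv2.resize(a[170:225,90:240],None,fx=5,fy=5,interpolation=cv2.INTER_CUBIC)
cb=cv2.resize(b[190:250,280:430],None,fx=5,fy=5,interpolation=cv2.INTER_CUBIC)
cv2.imwrite('pics/crop.png',np.vstack([ca,cb]))
g=cv2.cvtColor(a,cv2.COLOR_BGR2GRAY)
print(g[185:206:3,140:164:2]);print(g[172:192:3,376:398:2])
for nm,u,v,z in(('long',150,194,.102),('short',203,194,.072),('eye',386,181,.085)):print(nm,plane('top',u,v,z))
for nm,u,v,z in(('long',361,206,.102),('short',308,208,.072),('eye',132.5,176,.085)):print(nm,plane('scene',u,v,z))
```

```text
[[127 124 114 124 111 110 107 120 120 127 128 127]
 [118 112 114 111 114 117 117 112  98  38  80  76]
 [114 114 112 116 116 117 118 117 114  75  40  77]
 [111 116 117 115 118 117 117 116 111 110  31  33]
 [117 116 116 118 118 117 116 114 101 112  34  33]
 [115 113 117 117 117 114 112  92  60  32  34  33]
 [102  82  99 101 116 126 111  38  33  35  34  34]]
[[39 39 41 40 40 40 41 40 39 39 40]
 [39 40 36 25 18 15 30 43 40 39 39]
 [40 37 20 19 21 19 17 13 40 41 41]
 [41 35 20 19 20 20 19 15 28 41 41]
 [40 39 27 21 17 20 23 16 38 40 39]
 [42 40 40 38 26 25 28 38 40 41 39]
 [42 42 41 41 41 40 40 41 41 40 41]]
long [0.53519062 0.2780284  0.102     ]
short [0.53515059 0.16833945 0.072     ]
eye [ 0.53899179 -0.23934953  0.085     ]
long [0.53961424 0.28180074 0.102     ]
short [0.53981479 0.17326119 0.072     ]
eye [ 0.5423709  -0.23055527  0.085     ]
```

View pics/crop.png

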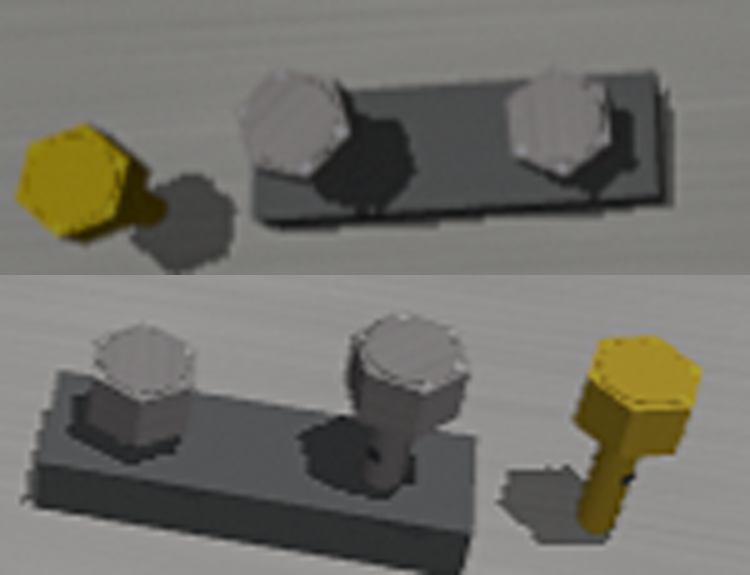

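The crop confirms it: the long bolt is the steel head at top (149,195), with its shank visible in the scene view, at about (0.537, 0.281). The short bolt is 110 mm away as specified. Moving above the long one.

```bash
python3 -m pendant '[{"x":-0.214,"y":-0.06},{"x":-0.214,"y":-0.06},{"x":-0.214,"y":-0.06},{"x":-0.214,"y":-0.06},{"x":-0.214,"y":-0.06},{"x":-0.214,"y":-0.06},{"x":-0.214,"y":-0.06},{"x":-0.214,"y":-0.06}]' 1
python3 -m pendant '[{}]'
python3 - <<'E'
from h import *
c=ctrl.get_calibration('wrist');snap('wrist','w1.png');print(np.round(c['pose'],3),ctrl.observe()['position'],ctrl.observe()['tcp_rot'],ctrl.observe()['joint_positions'])
print(proj('wrist',[.537,.281,.102],c))
import pickle;pickle.dump(c,open('w1.pkl','wb'))
E
```

```text
[[ 0.3   -0.915 -0.268  0.086]
 [ 0.954  0.288  0.085  0.55 ]
 [-0.001 -0.281  0.96   0.384]
 [ 0.     0.     0.     1.   ]] [0.16499829 0.5244685  0.22703942] [ 1.51816393e-01  9.88408616e-01 -4.27452490e-04 -9.13363405e-05] [ 1.19938428e+00  3.00299921e-01  1.52144117e+00 -7.66558262e-06
  1.32072574e+00 -6.65986972e-02]
[156.38320779 525.93636059]schema error: expected keys x, y, z, wx, wy, wz
schema error: expected keys x, y, z, wx, wy, wz
```

View pics/w1.png

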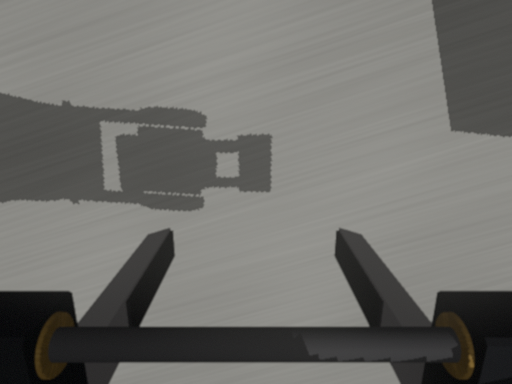

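The wrist view shows only bench between the fingers (arm not moved yet); every row needs all six keys.

```bash
python3 -m pendant '[{"x":-0.214,"y":-0.06,"z":0,"wx":0,"wy":0,"wz":0},{"x":-0.214,"y":-0.06,"z":0,"wx":0,"wy":0,"wz":0},{"x":-0.214,"y":-0.06,"z":0,"wx":0,"wy":0,"wz":0},{"x":-0.214,"y":-0.06,"z":0,"wx":0,"wy":0,"wz":0},{"x":-0.214,"y":-0.06,"z":0,"wx":0,"wy":0,"wz":0},{"x":-0.214,"y":-0.06,"z":0,"wx":0,"wy":0,"wz":0},{"x":-0.214,"y":-0.06,"z":0,"wx":0,"wy":0,"wz":0},{"x":-0.214,"y":-0.06,"z":0,"wx":0,"wy":0,"wz":0}]' 1
python3 -m pendant '[{"x":0,"y":0,"z":0,"wx":0,"wy":0,"wz":0},{"x":0,"y":0,"z":0,"wx":0,"wy":0,"wz":0}]'
python3 - <<'E'
from h import *
c=ctrl.get_calibration('wrist');snap('wrist','w2.png');o=ctrl.observe();print(o['position'],o['tcp_rot'],o['joint_positions'])
print(proj('wrist',[.537,.281,.102],c))
import pickle;pickle.dump(c,open('w2.pkl','wb'))
E
```

```text
time_s: 1.15
position: [0.5387, 0.2805, 0.2273]
tcp_rot: [0.152, 0.988, -0.0, -0.0]
contact_force: [0.3, 0.7, 0.4]
width: 0.0941
gripper_force: 0.0
time_s: 1.4
position: [0.5369, 0.2819, 0.2271]
tcp_rot: [0.152, 0.988, -0.0, -0.0]
contact_force: [-0.5, -0.6, 1.2]
width: 0.0941
gripper_force: 0.0
[0.53659684 0.28232254 0.2273145 ] [ 1.51434125e-01  9.88467324e-01 -5.06145284e-05 -2.31559468e-04] [ 4.23868473e-01  4.26823177e-01  1.34956356e+00  1.70886540e-04
  1.36564947e+00 -8.42924755e-01]
[252.4201159  194.84645257]
```

View pics/w2.png

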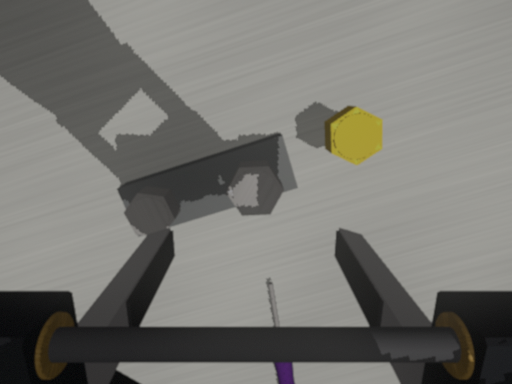

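The long bolt's head is partly shadowed, at about (256,190), with the yellow one at (355,135) and the short one at (152,212). I enhance a crop to get its corners.

Run:
```python
from h import *
a=cv2.imread('pics/w2.png')[150:225,210:310]
a=cv2.resize(a,None,fx=7,fy=7,interpolation=cv2.INTER_CUBIC).astype(float)
cv2.imwrite('pics/w2c.png',np.clip((a/130)**.6*255,0,255).astype(np.uint8))
```

```text
(no output)
```

View pics/w2c.png

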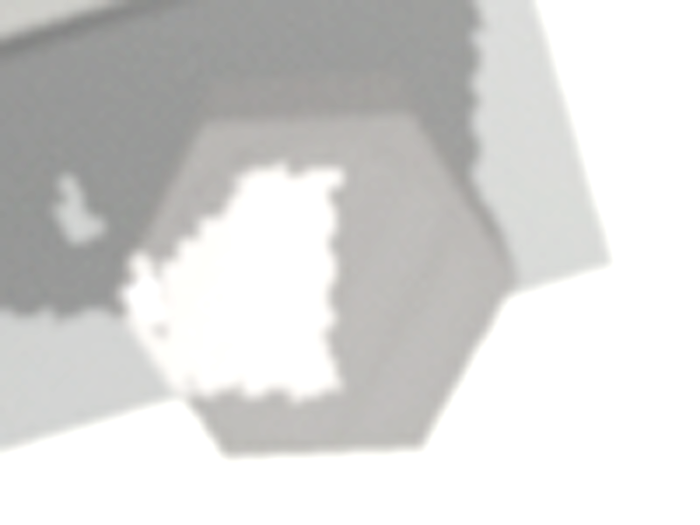

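Top-face corners in the crop: (205,120), (415,115), (515,275), (420,448), (225,457), (128,290).

Run:
```python
from h import *
import pickle
c=pickle.load(open('w2.pkl','rb'))
P=np.array([plane('w',u/7+210,v/7+150,.102,c)[:2] for u,v in[(205,120),(415,115),(515,275),(420,448),(225,457),(128,290)]])
m=P.mean(0);print(m,np.linalg.norm(P-m,axis=1))
a=np.degrees(np.arctan2(*(P-m).T[::-1]));print(a, np.degrees(np.angle(np.exp(6j*np.radians(a)).mean()))/6)
from scipy.spatial.transform import Rotation as R
o=ctrl.observe();r=R.from_quat(o['tcp_rot']).as_matrix();print(r)
y=np.degrees(np.arctan2(r[1,1],r[0,1]));print('tool y angle',y)
print('delta tool mm',r.T@(np.r_[m,.085]-o['position']))
for nm,u,v,z in[('eye top',386.,181,.085)]:print(nm)
```

```text
[0.5343806  0.28459354] [0.02534486 0.02484828 0.0246596  0.02509018 0.02557119 0.02378878]
[-164.30435487  133.9920749    75.97867018   13.84093735  -45.14099118
 -106.39576022] 14.661346857206114
[[-9.54135304e-01  2.99375345e-01 -4.73107470e-04]
 [ 2.99375391e-01  9.54135407e-01 -2.99296040e-05]
 [ 4.42448402e-04 -1.70193626e-04 -9.99999888e-01]]
tool y angle 72.57991099663687
delta tool mm [0.00273151 0.00152757 0.14231546]
eye top
```

```bash
python3 -m pendant '[{"x":0.011,"y":0.006,"z":0,"wx":0,"wy":0,"wz":0.104},{"x":0,"y":0,"z":0,"wx":0,"wy":0,"wz":0.104},{"x":0,"y":0,"z":0,"wx":0,"wy":0,"wz":0.104},{"x":0,"y":0,"z":0.126,"wx":0,"wy":0,"wz":0},{"x":0,"y":0,"z":0.126,"wx":0,"wy":0,"wz":0},{"x":0,"y":0,"z":0.1,"wx":0,"wy":0,"wz":0},{"x":0,"y":0,"z":0,"wx":0,"wy":0,"wz":0},{"x":0,"y":0,"z":0,"wx":0,"wy":0,"wz":0}]' 1
python3 - <<'E'
from h import *
c=ctrl.get_calibration('wrist');snap('wrist','w3.png');o=ctrl.observe();print(o['position'],o['tcp_rot'],o['joint_positions'])
print(proj('wrist',[.5344,.2846,.102],c), proj('wrist',o['position'],c))
E
```

```text
time_s: 2.45
position: [0.5351, 0.2847, 0.1409]
tcp_rot: [0.387, 0.922, 0.001, 0.001]
contact_force: [0.0, 0.8, 0.5]
width: 0.0938
gripper_force: 0.0
[0.53532602 0.28459874 0.14099766] [3.86761929e-01 9.22179029e-01 7.64672718e-04 6.80888315e-04] [ 4.28214776e-01  5.01712814e-01  1.44788562e+00  3.96153326e-05
  1.18994679e+00 -3.48360454e-01]
[252.69106421 232.67714363] [253.76857338 263.29958987]
```

View pics/w3.png

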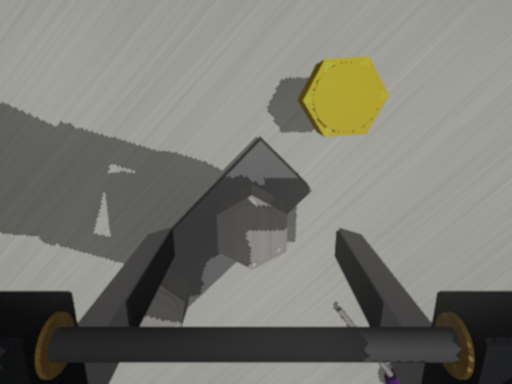

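The head at (252,232) is centred between the fingers with its flats facing them. Descend and grip.

```bash
python3 -m pendant '[{"x":0,"y":0,"z":0.08,"wx":0,"wy":0,"wz":0},{"x":0,"y":0,"z":0.074,"wx":0,"wy":0,"wz":0},{"x":0,"y":0,"z":0,"wx":0,"wy":0,"wz":0},{"x":0,"y":0,"z":0,"wx":0,"wy":0,"wz":0}]' 1 40
python3 -m pendant '[{"x":0,"y":0,"z":0,"wx":0,"wy":0,"wz":0},{"x":0,"y":0,"z":0,"wx":0,"wy":0,"wz":0},{"x":0,"y":0,"z":0,"wx":0,"wy":0,"wz":0},{"x":0,"y":0,"z":0,"wx":0,"wy":0,"wz":0},{"x":0,"y":0,"z":0,"wx":0,"wy":0,"wz":0},{"x":0,"y":0,"z":0,"wx":0,"wy":0,"wz":0}]' 0.3 40
```

```text
time_s: 3.0
position: [0.5354, 0.2841, 0.1017]
tcp_rot: [0.387, 0.922, 0.0, 0.0]
contact_force: [0.2, 0.7, -0.2]
width: 0.0942
gripper_force: 0.0
time_s: 3.75
position: [0.5351, 0.2839, 0.1009]
tcp_rot: [0.387, 0.922, -0.0, -0.0]
contact_force: [-0.6, -1.2, 0.2]
width: 0.0438
gripper_force: 39.9
```

Gripped: width 43.8 mm, 40 N. Lift straight up, then carry to a spot beside the eye where the wrist camera can see it.

```bash
python3 -m pendant '[{"x":0,"y":0,"z":-0.06,"wx":0,"wy":0,"wz":0},{"x":0,"y":0,"z":-0.1,"wx":0,"wy":0,"wz":0},{"x":0,"y":0,"z":-0.12,"wx":0,"wy":0,"wz":0},{"x":0,"y":0,"z":-0.12,"wx":0,"wy":0,"wz":0},{"x":0,"y":0,"z":-0.12,"wx":0,"wy":0,"wz":0},{"x":0,"y":0,"z":0,"wx":0,"wy":0,"wz":0}]'
python3 -m pendant '[{"x":-0.108,"y":-0.09,"z":0,"wx":0,"wy":0,"wz":0},{"x":-0.108,"y":-0.09,"z":0,"wx":0,"wy":0,"wz":0},{"x":-0.108,"y":-0.09,"z":0,"wx":0,"wy":0,"wz":0},{"x":-0.108,"y":-0.09,"z":0,"wx":0,"wy":0,"wz":0},{"x":-0.108,"y":-0.09,"z":0,"wx":0,"wy":0,"wz":0},{"x":-0.108,"y":-0.09,"z":0,"wx":0,"wy":0,"wz":0},{"x":-0.108,"y":-0.09,"z":0,"wx":0,"wy":0,"wz":0},{"x":-0.108,"y":-0.09,"z":0,"wx":0,"wy":0,"wz":0}]'
python3 -m pendant '[{"x":-0.108,"y":-0.09,"z":0,"wx":0,"wy":0,"wz":0},{"x":-0.108,"y":-0.09,"z":0,"wx":0,"wy":0,"wz":0},{"x":-0.108,"y":-0.09,"z":0,"wx":0,"wy":0,"wz":0},{"x":-0.108,"y":-0.09,"z":0,"wx":0,"wy":0,"wz":0},{"x":-0.108,"y":-0.09,"z":0,"wx":0,"wy":0,"wz":0},{"x":-0.108,"y":-0.09,"z":0,"wx":0,"wy":0,"wz":0},{"x":-0.108,"y":-0.09,"z":0,"wx":0,"wy":0,"wz":0},{"x":-0.108,"y":-0.09,"z":0,"wx":0,"wy":0,"wz":0}]'
python3 -m pendant '[{"x":0,"y":0,"z":0,"wx":0,"wy":0,"wz":0},{"x":0,"y":0,"z":0,"wx":0,"wy":0,"wz":0},{"x":0,"y":0,"z":0,"wx":0,"wy":0,"wz":0}]'
python3 - <<'E'
from h import *
import pickle
c=ctrl.get_calibration('wrist');snap('wrist','w4.png');pickle.dump(c,open('w4.pkl','wb'));o=ctrl.observe();print(o['position'],o['tcp_rot'],o['joint_positions'])
print(proj('wrist',[.540,-.236,.085],c))
E
```

```text
time_s: 4.5
position: [0.5357, 0.2843, 0.2335]
tcp_rot: [0.387, 0.922, 0.002, 0.001]
contact_force: [0.3, -0.1, -4.2]
width: 0.0436
gripper_force: 39.9
time_s: 5.5
position: [0.5574, 0.0026, 0.2295]
tcp_rot: [0.387, 0.922, -0.0, -0.001]
contact_force: [-0.2, -0.1, -4.3]
width: 0.0439
gripper_force: 39.9
time_s: 6.5
position: [0.5803, -0.2774, 0.2292]
tcp_rot: [0.387, 0.922, 0.0, -0.001]
contact_force: [-0.2, 0.5, -3.7]
width: 0.0439
gripper_force: 39.9
time_s: 6.88
position: [0.5808, -0.2756, 0.2307]
tcp_rot: [0.387, 0.922, 0.0, -0.0]
contact_force: [0.5, -0.1, -3.5]
width: 0.0437
gripper_force: 39.9
[ 0.58081797 -0.27566229  0.23086218] [ 3.86613539e-01  9.22241812e-01  4.58642141e-05 -9.33849777e-05] [-5.00117399e-01  5.09127573e-01  1.22265466e+00  7.29485813e-05
  1.41000564e+00 -1.27701187e+00]
[252.35814576 127.00071654]
```

View pics/w4.png

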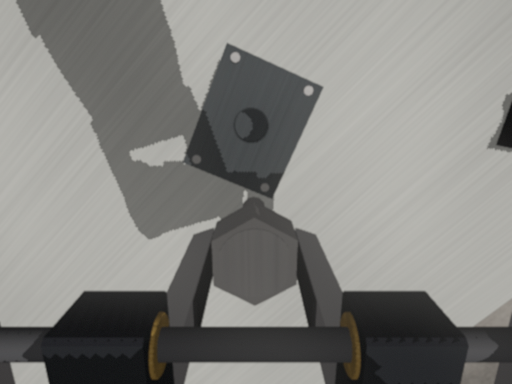

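The eye is at (251,125) with plate screws at (235,57), (308,90), (265,187) and (196,159). The bolt head is upright in the fingers around (255,260).

Run:
```python
from h import *
import pickle
from scipy.spatial.transform import Rotation as R
c=pickle.load(open('w4.pkl','rb'))
im=cv2.cvtColor(cv2.imread('pics/w4.png'),cv2.COLOR_BGR2GRAY)
n,l,s,ce=cv2.connectedComponentsWithStats((im>95).astype(np.uint8));S=[]
from itertools import combinations
S=[]
for u,v in[(235,57),(308,90),(265,187),(196,159)]:
    p=im[v-6:v+7,u-6:u+7].astype(float);w=np.clip(p-np.median(p)-15,0,None);yy,xx=np.mgrid[-6:7,-6:7]
    S.append(plane('w',u+(w*xx).sum()/w.sum(),v+(w*yy).sum()/w.sum(),.085,c)[:2])
S=np.array(S);print(S,'mean',S.mean(0),[np.linalg.norm(S[i]-S[i-1]) for i in range(4)])
print(im[105:146:2,230:274:2])
o=ctrl.observe();r=R.from_quat(o['tcp_rot']).as_matrix()
for q in[(213,285),(297,285),(255,305),(214,232),(297,230)]:print(q,(r.T@(plane('w',*q,.232,c)-o['position']))[:2])
print('eye at',plane('w',251,124.5,.085,c))
```

```text
[[ 0.48883208 -0.20473127]
 [ 0.55238824 -0.17976888]
 [ 0.5868097  -0.26764708]
 [ 0.52339778 -0.29262513]] mean [ 0.53785695 -0.23619309] [np.float64(0.09444637857299625), np.float64(0.0682825503657914), np.float64(0.09437910562769762), np.float64(0.06815405309156829)]
[[76 77 76 77 75 76 77 78 76 76 78 78 77 79 77 77 77 77 79 79 79 78]
 [76 77 77 77 76 75 77 75 70 68 67 67 72 75 76 76 77 76 79 79 78 78]
 [76 76 76 75 75 75 68 59 51 49 49 47 50 53 63 73 76 76 78 78 77 79]
 [76 76 76 76 73 66 54 47 45 46 45 46 46 46 47 54 67 77 78 78 77 79]
 [77 76 77 73 66 73 71 68 51 45 45 46 45 47 45 45 52 68 78 77 77 79]
 [77 76 74 66 71 75 76 74 70 50 46 45 46 45 45 46 46 53 73 76 78 76]
 [76 75 71 64 73 75 74 74 76 70 50 44 46 45 46 47 46 47 62 75 79 76]
 [75 74 65 69 76 74 73 74 75 76 69 47 44 46 45 45 47 47 54 74 76 75]
 [76 74 63 71 75 74 74 74 75 75 71 50 45 47 46 45 48 47 48 69 75 75]
 [74 72 60 73 75 74 74 75 75 76 75 63 45 46 44 46 46 47 47 62 74 76]
 [75 71 59 74 74 74 74 74 76 75 73 60 46 45 45 46 45 46 45 59 74 76]
 [74 73 61 74 75 74 74 75 75 74 75 62 46 46 46 47 47 47 44 59 75 76]
 [74 74 61 71 74 74 74 75 75 74 75 59 44 44 46 46 48 45 47 65 76 77]
 [75 74 67 63 75 74 75 76 74 73 60 46 45 45 47 47 49 46 51 71 76 78]
 [74 75 71 58 72 74 75 75 73 74 51 45 43 46 46 47 46 45 60 74 77 77]
 [75 74 73 65 58 74 76 74 73 59 45 45 45 47 47 45 44 50 70 75 76 78]
 [74 74 74 72 61 58 71 59 54 45 44 45 45 47 47 45 51 65 74 77 76 77]
 [75 73 73 74 73 63 51 43 45 45 44 45 45 44 43 51 66 73 76 76 76 77]
 [73 73 73 74 76 74 69 59 50 42 43 44 46 50 61 72 73 75 76 76 76 76]
 [72 72 72 75 73 75 76 73 70 67 67 67 70 72 74 74 73 75 76 78 77 74]
 [73 73 73 75 74 76 75 73 73 73 75 75 76 74 75 72 74 75 77 77 75 75]]
(213, 285) [-0.01212593 -0.02139747]
(297, 285) [-0.0121445   0.02282786]
(255, 305) [-0.0242856   0.00071881]
(214, 232) [ 0.01794674 -0.01984652]
(297, 230) [0.01900864 0.02172033]
eye at [ 0.53760937 -0.23528331  0.085     ]
```

Screw centroid (0.5379,-0.2362) and hole centre (0.5377,-0.2357) agree, and the spacings look sane. Shift above the eye and lower partway.

```bash
python3 -m pendant '[{"x":0.08,"y":-0.005,"z":0,"wx":0,"wy":0,"wz":0},{"x":0.08,"y":-0.004,"z":0,"wx":0,"wy":0,"wz":0},{"x":0.072,"y":-0.004,"z":0,"wx":0,"wy":0,"wz":0},{"x":0,"y":0,"z":0,"wx":0,"wy":0,"wz":0},{"x":0,"y":0,"z":0,"wx":0,"wy":0,"wz":0},{"x":0,"y":0,"z":0.08,"wx":0,"wy":0,"wz":0},{"x":0,"y":0,"z":0.07,"wx":0,"wy":0,"wz":0},{"x":0,"y":0,"z":0,"wx":0,"wy":0,"wz":0}]'
python3 -m pendant '[{"x":0,"y":0,"z":0.03,"wx":0,"wy":0,"wz":0},{"x":0,"y":0,"z":0.03,"wx":0,"wy":0,"wz":0},{"x":0,"y":0,"z":0.03,"wx":0,"wy":0,"wz":0},{"x":0,"y":0,"z":0,"wx":0,"wy":0,"wz":0}]'
python3 - <<'E'
from h import *
snap('scene','s5.png');im=cv2.imread('pics/s5.png')[100:250,60:210];cv2.imwrite('pics/s5c.png',cv2.resize(im,None,fx=4,fy=4,interpolation=cv2.INTER_CUBIC))
print(ctrl.observe()['position'])
E
```

```text
time_s: 7.92
position: [0.5374, -0.2373, 0.1918]
tcp_rot: [0.387, 0.922, 0.0, -0.001]
contact_force: [0.2, 0.2, -3.2]
width: 0.0437
gripper_force: 39.9
time_s: 8.43
position: [0.5376, -0.2373, 0.1703]
tcp_rot: [0.387, 0.922, 0.0, -0.001]
contact_force: [-0.9, -0.5, -3.5]
width: 0.0435
gripper_force: 39.9
[ 0.53776794 -0.237355    0.1708178 ]
```

View pics/s5c.png

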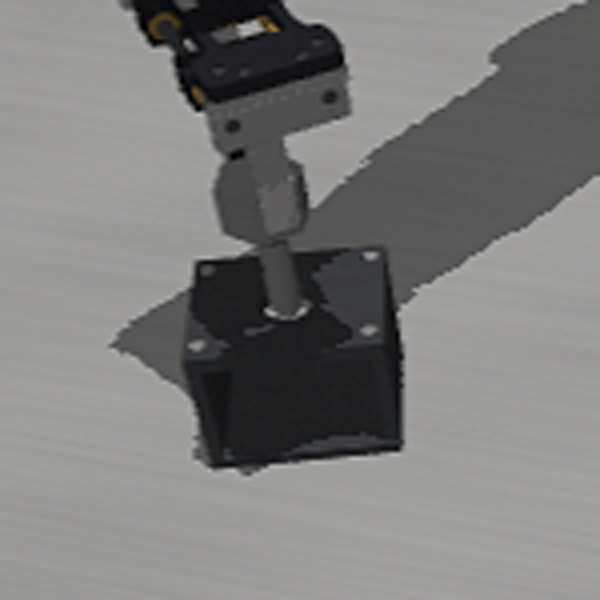

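The shank foot has entered the eye at crop (287,310), centred, with no contact force. Lower on, gently towards the plate.

```bash
python3 -m pendant '[{"x":0,"y":0,"z":0.05,"wx":0,"wy":0,"wz":0},{"x":0,"y":0,"z":0.05,"wx":0,"wy":0,"wz":0},{"x":0,"y":0,"z":0.05,"wx":0,"wy":0,"wz":0},{"x":0,"y":0,"z":0.04,"wx":0,"wy":0,"wz":0},{"x":0,"y":0,"z":0.02,"wx":0,"wy":0,"wz":0},{"x":0,"y":0,"z":0.008,"wx":0,"wy":0,"wz":0},{"x":0,"y":0,"z":0,"wx":0,"wy":0,"wz":0},{"x":0,"y":0,"z":0,"wx":0,"wy":0,"wz":0}]'
```

```text
time_s: 9.48
position: [0.538, -0.2375, 0.1168]
tcp_rot: [0.387, 0.922, -0.0, 0.0]
contact_force: [0.4, -0.5, -5.0]
width: 0.0433
gripper_force: 39.9
```

```bash
python3 -m pendant '[{"x":0,"y":0,"z":0.006,"wx":0,"wy":0,"wz":0},{"x":0,"y":0,"z":0.006,"wx":0,"wy":0,"wz":0},{"x":0,"y":0,"z":0,"wx":0,"wy":0,"wz":0}]'
python3 -m pendant '[{"x":0,"y":0,"z":0.004,"wx":0,"wy":0,"wz":0},{"x":0,"y":0,"z":0.004,"wx":0,"wy":0,"wz":0},{"x":0,"y":0,"z":0,"wx":0,"wy":0,"wz":0}]'
```

```text
time_s: 9.85
position: [0.5377, -0.2373, 0.1133]
tcp_rot: [0.387, 0.922, -0.0, -0.0]
contact_force: [-0.7, 0.1, -3.4]
width: 0.044
gripper_force: 39.9
time_s: 10.22
position: [0.5378, -0.2374, 0.112]
tcp_rot: [0.387, 0.922, -0.0, 0.0]
contact_force: [-4.1, 1.5, 4.1]
width: 0.0438
gripper_force: 39.9
```

Contact at the expected height (weight off, about +8 N). Release and retreat.

```bash
python3 -m pendant '[{"x":0,"y":0,"z":0.001,"wx":0,"wy":0,"wz":0},{"x":0,"y":0,"z":0,"wx":0,"wy":0,"wz":0}]'
python3 -m pendant '[{"x":0,"y":0,"z":0,"wx":0,"wy":0,"wz":0},{"x":0,"y":0,"z":0,"wx":0,"wy":0,"wz":0},{"x":0,"y":0,"z":0,"wx":0,"wy":0,"wz":0},{"x":0,"y":0,"z":0,"wx":0,"wy":0,"wz":0},{"x":0,"y":0,"z":0,"wx":0,"wy":0,"wz":0},{"x":0,"y":0,"z":0,"wx":0,"wy":0,"wz":0}]' 1
python3 -m pendant '[{"x":0,"y":0,"z":-0.08,"wx":0,"wy":0,"wz":0},{"x":0,"y":0,"z":-0.12,"wx":0,"wy":0,"wz":0},{"x":0,"y":0,"z":-0.15,"wx":0,"wy":0,"wz":0},{"x":0,"y":0,"z":-0.15,"wx":0,"wy":0,"wz":0},{"x":0,"y":0,"z":0,"wx":0,"wy":0,"wz":0},{"x":0,"y":0,"z":0,"wx":0,"wy":0,"wz":0}]'
python3 - <<'E'
from h import *
a=snap('scene','s6.png');b=snap('wrist','w6.png')
m=np.vstack([cv2.resize(a[100:250,60:410],None,fx=2,fy=2),cv2.resize(b[60:340,:],(700,290))])
cv2.imwrite('pics/f6.png',m[:,:,::-1]);print(proj('scene',[.5377,-.2365,.113]),proj('wrist',[.5377,-.2365,.113]))
E
```

```text
time_s: 10.48
position: [0.5379, -0.2374, 0.1121]
tcp_rot: [0.387, 0.922, -0.0, 0.0]
contact_force: [-5.6, 2.6, 7.8]
width: 0.0437
gripper_force: 39.9
time_s: 11.22
position: [0.5378, -0.2374, 0.1112]
tcp_rot: [0.387, 0.922, -0.0, 0.0]
contact_force: [-0.3, -0.6, 0.6]
width: 0.0937
gripper_force: 0.0
time_s: 11.98
position: [0.5375, -0.2372, 0.2353]
tcp_rot: [0.387, 0.922, 0.0, -0.001]
contact_force: [0.8, 0.5, -0.3]
width: 0.0941
gripper_force: 0.0
[128.72418487 164.72391462] [254.73045765 195.63074118]
```

View pics/f6.png

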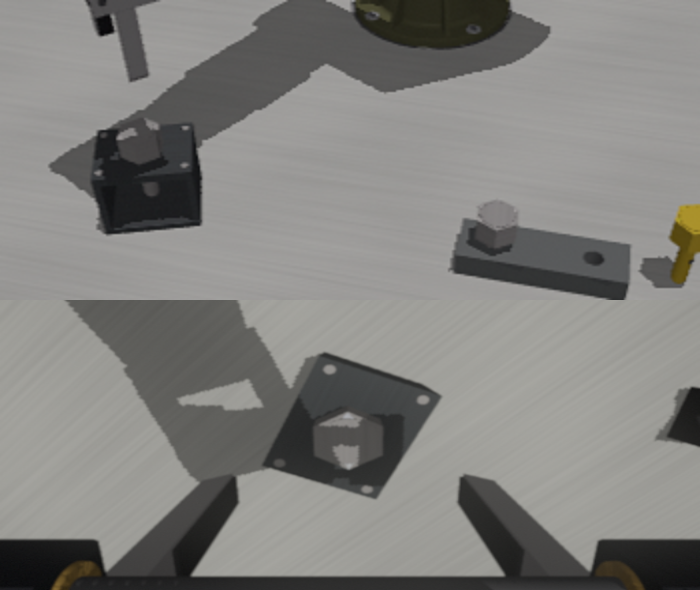

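The bolt head sits flat on the plate at crop (138,145), centred in the wrist view at (348,440). The shank shows below the plate at (150,188), and the short bolt is still in its socket at (495,225). Handing in.

```bash
python3 -c "
from station import ctrl
print(ctrl.hand_in())"
```

```text
the job is handed in; nothing more can be done
None
```

The longer bolt was lowered in the grip through the eye until its head met the plate, then released; the last pictures show it hanging upright and centred, with the shorter bolt still in its socket. I handed the job in at about 12 s, but the hand-in gave no verdict.

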